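# Clamp a plaster dental cast in the swing clamp

### The arm

A 6-joint arm with a two-finger parallel gripper is mounted at the origin on the work surface. World frame = base frame: x ahead of the robot, y to its left, z up, the work surface at z = 0. Lengths are in m, angles in degrees, forces in N, time in s.
With the tool pointing down it reaches from about 0.25 to 0.725 m from the base axis. Payload 9.7 kg.
Tool frame: the origin (TCP) lies at the very end of the fingers, on their centre line; the grasp point (between the pads) lies 19 mm behind it; z points along the fingers, y is the line along which they close (so a half turn about z gives the same grasp; the last joint's range is limited). The gripper opens to 85 mm and grips with 20 to 120 N. Pads are 22 mm wide; open, the fingers measure 114 mm over their backs; the gripper's body (76 mm by 85 mm) begins 54 mm behind the grasp point. The pads swing forward as they close: fully open they stand 13 mm farther back than shut.
Start: joints at [-75.974, 4.979, 10.078, 95.1, 0, 90], TCP at [0.133, -0.534, 0.231] pointing down, gripper open.
Joint ranges: [-179.16, 179.16], [-48.56, 103.87], [-65.8, 70.77], [-126.05, 130.52], [-82.76, 87.17], [-180, 180]. Speed limits (degrees/s): [127.2, 127.2, 147.25, 180, 180, 180].

### API

Orientations are given as [roll, pitch, yaw] about the fixed x, y, z axes, in that order (R = Rz(yaw) Ry(pitch) Rx(roll)).
In Python, from workcell import telemetry, optics, workorder gives the robot as it stands.
- The arm moves only by the shell command python3 -m handwheel 'ROWS' [FORCE]. ROWS is JSON, a list of rows, each an object of numbers: "tx", "ty", "tz": the shift along the tool's x, y, z in m; "ax", "ay", "az": the turn, a rotation vector about the tool's x, y, z in degrees; "jaw": the gripper command: -1 is shut, 1 is fully open, values between are in proportion. A call has exactly 10 rows; each row shifts and turns the commanded pose from where the row before left it, along the tool's axes as they then stand; what a row does not reach is not made up. A row lasts 1/8 s, in which the tool goes at most 62.5 mm and 10.7 degrees, less where a joint would pass 70% of its speed; a pose out of reach is approached as far as the arm can. A call is refused whole if a number of a shift passes 0.0625 or a number of a turn 10.7, either way. A call with a gripper value outside its range is refused whole. The fingers move at their own pace and stop on an object; FORCE is the grip in N (left out, the last holds). Time passes only in rows, so rows that do not move let the fingers close, or fill a call up. It gives the time, the measured TCP pose, the force, the opening and the grip force at its end, in the units of the state.
- telemetry.get_obs(): the state, without advancing time (a new reading comes with each control period).
- optics.camera(name): name is "scene" or "top" or "wrist"; returns a dict with "color" (420x560x3 uint8, red, green, blue), "K" (3x3 intrinsics, pixels), "k1" (the pictures are not rectified: a ray, as slopes to the right and down, at radius r is drawn at 1 + k1 r^2 times it, then the intrinsics apply), "extrinsics" (4x4, takes a point from camera to world coordinates); the wrist camera has in their place "mount" (4x4, takes a point from camera to tool coordinates, whose origin is the TCP and whose axes are the flange's). Camera axes: x right, y down, z forward; pixel columns grow to the right and rows downward; lengths in m; the calibration is good to about 2 mm. A picture is of the moment at which its call begins: read the wrist's pose just before it. There is no depth.
- workorder.job_done(): hands the job in; it is judged then, once.
The state is a dict: "time": time; "q": joint angles; "qd": joint speeds; "joint_efforts": joint torques, N m; "ee_pos": TCP position; "tcp_rot": TCP orientation; "wrist_force": force on the tool from outside, world axes, zero at the start; "torque": the same for the moment, N m; "opening": finger opening in m; "grasp_force": force on a finger pad.
Only numpy, scipy, OpenCV 4.12 (cv2) and the standard library are available. Lean on these libraries where they do the work, as an engineer would, in place of code of your own. Each camera call takes 0.05 s, during which the arm holds its last target. There are 200 camera calls.

### The job

Clamp the yellow plaster dental cast in the bench fixture: with the back or side of a finger push the blue clamp strap round over the cast until it meets its stop, then push the red cam lever fully down so that the rubber pad presses on the cast. The lever must stay up until the strap is over the cast; leave the cast sitting in its nest and everything else on the bench where it is, then move clear.

Things in the scene. Friction and masses are not known exactly. Their poses are not given: they have to be found in the camera images.
- fixture: Clamp fixture, bolted down: aluminium plate 16 mm thick, x -55 to +55, y -87.5 to +117.5 mm in its own frame; origin on the bench surface under the middle of the nest, z up. Nest stops stand 10 mm above the plate. The strap's pivot post (30 mm diameter) is at x 0, y +85 mm; a steel stop pin (12 mm diameter, top 86 mm above the bench) at x +17, y -52 mm.
- strap_pivot (a point): Point on the strap's vertical pivot axis, at the level of the strap's top face (90 mm above the bench). Fixed; its axes are those of the fixture.
- strap (a joint): Swing of the blue strap about its vertical pivot, rad, growing counter-clockwise seen from above: 0 = parked, 1.70 = at its stop over the cast, pointing along the fixture's -y. In the fixture's frame it points along the angle 3.012 + joint value, from +x towards +y. Starts between 0 and 0.45; stays where it is left (about 0.25 N m of friction, 2 to 3 N at the nose).
- strap_nose (a point): Top middle of the blue strap's free end, 135 mm from the pivot axis, 90 mm above the bench; its x axis runs outwards along the strap, z up. The strap is a bar 20 mm wide with upright sides, 66 to 90 mm above the bench; its last 40 mm, outside the cam lever's fork, is bare: a good place to push its side.
- cam_lever (a joint): Cam lever's angle, rad: 0 = up (63 degrees above level, leaning over the strap towards the pivot), 1.10 = fully down, level, lying along the strap over the pivot. Elevation above level = 1.10 minus the joint value. Starts between 0 and 0.25; stays where it is left (3 to 6 N at the red paddle move it). It drives the rubber pad down by 14 mm.
- lever_hinge (a point): Point on the cam lever's level hinge axis, in the strap's fork 85 mm out from the strap's pivot axis, 106 mm above the bench, i.e. 16 mm above the strap's top.
- lever_tip (a point): Free end of the red cam lever, on its centre line, 100 mm from its hinge. The lever is 10 mm thick; its outer 55 mm is a red paddle, 20 mm wide. It is pushed on the face that looks up and out towards the strap's nose, and goes down and towards the strap's pivot.
- pad: Black rubber pressure pad, 20 mm diameter, sprung, under the strap directly below the lever's hinge; origin at the middle of its underside. 58.5 mm above the bench while the lever is up (5 mm above the cast's teeth); presses on the flat middle of the cast, with about 8 N, when the lever is down.
- cast: Yellow plaster dental cast, loose in the nest, 67 (x) x 62 (y) mm, 0.16 kg; origin at the middle of its underside, on the plate 16 mm above the bench. Its flat middle is 31 mm and its horseshoe of teeth 39 mm above its underside. Not to be handled.
- bur_block: Bystander: wooden block 50 x 85 x 30 mm with upright burs reaching 75 mm; origin under its centre. It stands on the fixture's -y side.
- black_tin: Bystander: flat black tin, 44 mm diameter, 18 mm high; origin under its centre.
- steel_tin: Bystander: steel tin, 38 mm diameter, 22 mm high; origin under its centre.
- wax_block: Bystander: brown sanding block, 50 x 85 x 14 mm, lying flat; origin under its centre.
- tape_roll: Bystander: mint green tape roll lying flat, 90 mm diameter, 24 mm high; origin under its centre.
- beaker: Bystander: blue cup, 70 mm diameter, 85 mm high; origin under its centre.
- spare_cast: Bystander: white plaster cast, 67 x 62 x 39 mm; origin under its centre.

How it is judged:
By the outcome, as a careful person would: the job done as asked, in the order asked, and still so for the second after the job is handed in, with the robot touching nothing.
It also fails if it takes over 48 s, if anything falls off the work surface, if the arm or the gripper's body presses on something with over 40 N, if the wrist force passes 120 N, or if a joint passes its speed limit or range.

## Working session

There is one attempt and no reset: what is moved stays moved. The work goes in short steps, Python scripts to look and compute and a shell command to move; the robot and the scene stay as the last step left them, time stands still between calls to the robot, and variables do not carry over. Pictures are saved under pics/ and viewed, at most 10 in all, crops included, and the job is handed in when it is done.

```bash
mkdir -p pics
cat > h.py <<'E'
import numpy as np, cv2
from workcell import telemetry, optics, workorder
def snap(n,f):
    o=telemetry.get_obs(); c=optics.camera(n); cv2.imwrite('pics/'+f,c['color'][:,:,::-1]); np.save('pics/'+f+'.npy',{k:v for k,v in c.items() if k!='color'}|{'o':o},allow_pickle=True); return c
def ray(c,u,v):
    K=c['K'];d=np.array([(u-K[0][2])/K[0][0],(v-K[1][2])/K[1][1]]);s=d.copy()
    for _ in range(20): s=d/(1+c['k1']*(s@s))
    E=np.array(c['extrinsics']);return E[:3,3],E[:3,:3]@np.array([s[0],s[1],1])
def at(c,u,v,z):
    o,d=ray(c,u,v);return o+d*(z-o[2])/d[2]
def proj(c,P):
    E=np.array(c['extrinsics']);p=E[:3,:3].T@(np.array(P)-E[:3,3]);s=p[:2]/p[2];s=s*(1+c['k1']*(s@s));K=np.array(c['K']);return K[0,0]*s[0]+K[0,2],K[1,1]*s[1]+K[1,2]
def load(f): return np.load('pics/'+f+'.npy',allow_pickle=True).item()
E
python3 - <<'E'
from h import *
for n in('top','scene'):
    c=snap(n,n+'1.png');print(np.round(c['extrinsics'],3).tolist(),c['K'].tolist() if hasattr(c['K'],'tolist') else c['K'],c['k1'])
o=telemetry.get_obs();print(o)
E
```

```text
[[-0.014, -0.983, 0.184, 0.509], [-1.0, 0.01, -0.024, 0.057], [0.022, -0.184, -0.983, 0.814], [0.0, 0.0, 0.0, 1.0]] [[383.54924572419884, 0.0, 286.8109413041018], [0.0, 383.54924572419884, 205.81514106385302], [0.0, 0.0, 1.0]] 0.026722280985706486
[[0.474, 0.674, -0.566, 1.22], [0.88, -0.371, 0.296, -0.276], [-0.01, -0.639, -0.769, 0.932], [0.0, 0.0, 0.0, 1.0]] [[481.2575562735584, 0.0, 281.2494397435838], [0.0, 481.2575562735584, 208.95499308422896], [0.0, 0.0, 1.0]] -0.10297500993707477
{'time': 0.1, 'q': array([-7.59730148e+01,  5.00703190e+00,  1.00375247e+01,  9.50998319e+01,
       -4.90390384e-04,  8.99976234e+01]), 'qd': array([-0.02239053,  0.04758257,  0.07912669, -0.00466428, -0.06132758,
       -0.01903839]), 'joint_efforts': array([-3.72367658e-04, -5.21562302e+01,  4.65653408e+01,  1.59231835e-02,
       -7.25829227e-05,  6.21166222e-06]), 'ee_pos': array([ 0.13325321, -0.53338917,  0.23064961]), 'tcp_rot': array([-1.79930661e+02,  4.87513899e-04,  1.40293624e+01]), 'wrist_force': array([ 0.71359414, -0.10885274,  0.5989285 ]), 'torque': array([0.06750476, 0.033888  , 0.00932431]), 'grasp_force': 0.0, 'opening': 0.08535005874864794}
```

View pics/top1.png

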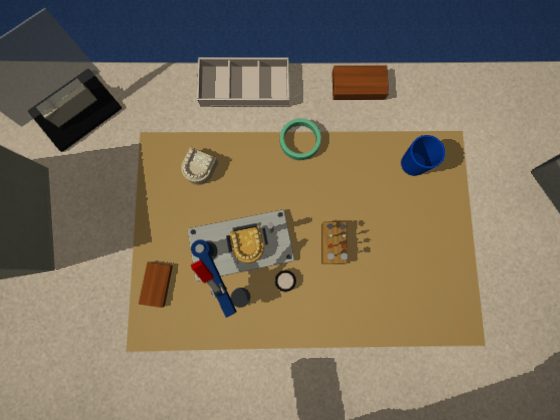

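View pics/scene1.png

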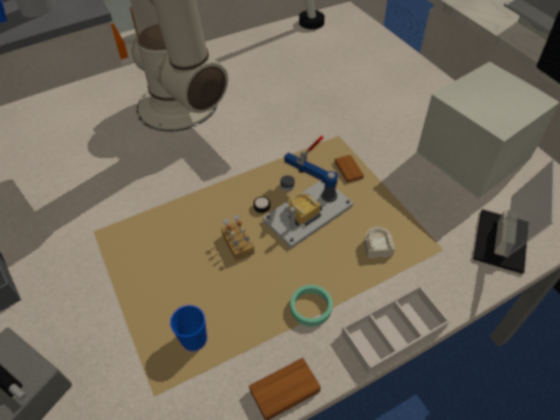

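The top view shows the fixture around (240,245), with the pivot at (201,249), the strap nose at (228,312), the red paddle at (202,270) and the black tin next to the nose at (241,297). I'll enlarge it to get precise pixels.

Run:
```python
from h import *
a=cv2.imread('pics/top1.png')[200:325,180:305];cv2.imwrite('pics/crop1.png',cv2.resize(a,(600,600),interpolation=cv2.INTER_CUBIC))
```

```text
(no output)
```

View pics/crop1.png

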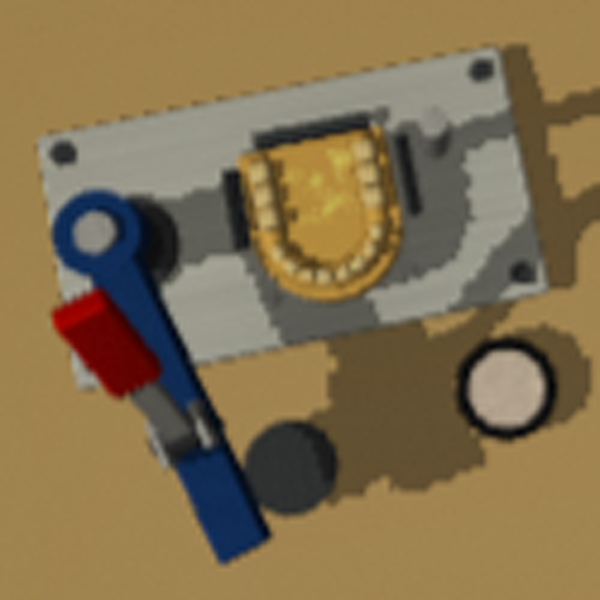

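```bash
cat > fit.py <<'E'
from h import *
from scipy.optimize import least_squares
c=load('top1.png');px=lambda u,v:(180+u/4.8-.4,200+v/4.8-.4)
M=[((-.055,.1175),(80,388),.016),((.055,.1175),(38,135),.016),((.055,-.0875),(498,47),.016),((-.055,-.0875),(547,290),.016),((0,.085),(97,230),.095)]
W=[at(c,*px(*p),z)[:2] for _,p,z in M]
R=lambda a:np.array([[np.cos(a),-np.sin(a)],[np.sin(a),np.cos(a)]])
f=lambda p:np.ravel([p[:2]+R(p[2])@np.array(m[0])-w for m,w in zip(M,W)])
s=least_squares(f,[.45,.1,0]);p=s.x;A=p[2];piv=p[:2]+R(A)@[0,.085]
print('fix',p[:2],np.degrees(A),'res mm',np.round(f(p)*1000,1),'piv',piv)
if __name__=='__main__':
    n=at(c,*px(246,550),.09)[:2]-piv;b=np.arctan2(n[1],n[0]);print('nose r',np.linalg.norm(n),'world ang',np.degrees(b),'joint',(b-A-3.012+np.pi)%(2*np.pi)-np.pi)
    for j in(0,1.7):print('ang at joint',j,np.degrees(A+3.012+j))
    for nm,q,z in(('blacktin',(290,467),.018),('steel',(507,388),.022)):print(nm,at(c,*px(*q),z))
    for q in((322,222),(348,222),(348,263),(322,263)):print('bur',at(c,*q,.03))
    # lever tip: paddle top edge mid
    print('levertip',np.linalg.norm(at(c,*px(80,307),.19)[:2]-piv))
E
python3 fit.py
```

```text
fix [0.58190548 0.11969478] 10.694687977594684 res mm [-0.3  1.5 -0.1  0.5  1.3 -1.1 -0.5 -1.8 -0.4  0.9] piv [0.56613156 0.20321834]
nose r 0.1343511618709954 world ang -153.76574752404866 joint 0.4008092184121379
ang at joint 0 183.26957587099864
ang at joint 1.7 280.6724010432386
blacktin [0.4724964  0.13453359 0.018     ]
steel [0.50363643 0.04313458 0.022     ]
bur [ 0.62112787 -0.03435241  0.03      ]
bur [ 0.62055904 -0.08827079  0.03      ]
bur [ 0.53664549 -0.08455365  0.03      ]
bur [ 0.53729058 -0.03171897  0.03      ]
levertip 0.03600543460066177
```

```bash
python3 -m handwheel '[{"tx":0.0294,"ty":-0.0392,"jaw":-1},{"tx":0.0294,"ty":-0.0392,"jaw":-1},{"tx":0.0294,"ty":-0.0392,"jaw":-1},{"tx":0.0294,"ty":-0.0392,"jaw":-1},{"tx":0.0294,"ty":-0.0392,"jaw":-1},{"tx":0.0294,"ty":-0.0392,"jaw":-1},{"tx":0.0294,"ty":-0.0392,"jaw":-1},{"tx":0.0294,"ty":-0.0392,"jaw":-1},{"tx":0.0294,"ty":-0.0392,"jaw":-1},{"tx":0.0294,"ty":-0.0392,"jaw":-1}]' 30
python3 -m handwheel '[{"tx":0.0294,"ty":-0.0392,"jaw":-1},{"tx":0.0294,"ty":-0.0392,"jaw":-1},{"tx":0.0294,"ty":-0.0392,"jaw":-1},{"tx":0.0294,"ty":-0.0392,"jaw":-1},{"tx":0.0294,"ty":-0.0392,"jaw":-1},{"tx":0.0294,"ty":-0.0392,"jaw":-1},{"az":-6.1,"jaw":-1},{"az":-6.1,"jaw":-1},{"jaw":-1},{"jaw":-1}]'
```

```text
$[0]: bad value
$[0]: bad value
```

```bash
python3 -m handwheel '[{"tx":0.0294,"ty":-0.0392,"tz":0,"ax":0,"ay":0,"az":0,"jaw":-1},{"tx":0.0294,"ty":-0.0392,"tz":0,"ax":0,"ay":0,"az":0,"jaw":-1},{"tx":0.0294,"ty":-0.0392,"tz":0,"ax":0,"ay":0,"az":0,"jaw":-1},{"tx":0.0294,"ty":-0.0392,"tz":0,"ax":0,"ay":0,"az":0,"jaw":-1},{"tx":0.0294,"ty":-0.0392,"tz":0,"ax":0,"ay":0,"az":0,"jaw":-1},{"tx":0.0294,"ty":-0.0392,"tz":0,"ax":0,"ay":0,"az":0,"jaw":-1},{"tx":0.0294,"ty":-0.0392,"tz":0,"ax":0,"ay":0,"az":0,"jaw":-1},{"tx":0.0294,"ty":-0.0392,"tz":0,"ax":0,"ay":0,"az":0,"jaw":-1},{"tx":0.0294,"ty":-0.0392,"tz":0,"ax":0,"ay":0,"az":0,"jaw":-1},{"tx":0.0294,"ty":-0.0392,"tz":0,"ax":0,"ay":0,"az":0,"jaw":-1}]' 30
```

```text
time: 1.35
ee_pos: [0.3237, -0.0805, 0.2312]
tcp_rot: [180.0, -0.0, 14.0]
wrist_force: [1.1, -2.3, 0.3]
opening: 0.0004
grasp_force: 0.0
```

```bash
python3 -m handwheel '[{"tx":0.0294,"ty":-0.0392,"tz":0,"ax":0,"ay":0,"az":0,"jaw":-1},{"tx":0.0294,"ty":-0.0392,"tz":0,"ax":0,"ay":0,"az":0,"jaw":-1},{"tx":0.0294,"ty":-0.0392,"tz":0,"ax":0,"ay":0,"az":0,"jaw":-1},{"tx":0.0294,"ty":-0.0392,"tz":0,"ax":0,"ay":0,"az":0,"jaw":-1},{"tx":0.0294,"ty":-0.0392,"tz":0,"ax":0,"ay":0,"az":0,"jaw":-1},{"tx":0.0294,"ty":-0.0392,"tz":0,"ax":0,"ay":0,"az":0,"jaw":-1},{"tx":0,"ty":0,"tz":0,"ax":0,"ay":0,"az":-6.1,"jaw":-1},{"tx":0,"ty":0,"tz":0,"ax":0,"ay":0,"az":-6.1,"jaw":-1},{"tx":0,"ty":0,"tz":0,"ax":0,"ay":0,"az":0,"jaw":-1},{"tx":0,"ty":0,"tz":0,"ax":0,"ay":0,"az":0,"jaw":-1}]'
```

```text
time: 2.6
ee_pos: [0.4485, 0.148, 0.2318]
tcp_rot: [-178.2, -0.4, 29.3]
wrist_force: [-0.8, -0.6, -0.3]
opening: -0.0
grasp_force: 0.0
```

Run:
```python
from h import *
o=telemetry.get_obs();print(np.round(o['q'],1),np.round(o['qd'],1),o['ee_pos'],o['tcp_rot'])
```

```text
[ 17.1  -5.6  -0.4  95.2   1.9 167.9] [-0.  -0.1  0.  -0.  -0.1 -0.5] [0.44845056 0.14796711 0.23183333] [-178.18116538   -0.35456573   29.2610117 ]
```

```bash
python3 -m handwheel '[{"tx":0,"ty":0,"tz":0,"ax":0,"ay":0,"az":-9.66,"jaw":-1},{"tx":0,"ty":0,"tz":0,"ax":0,"ay":0,"az":-9.66,"jaw":-1},{"tx":0,"ty":0,"tz":0,"ax":0,"ay":0,"az":-9.66,"jaw":-1},{"tx":0,"ty":0,"tz":0,"ax":0,"ay":0,"az":-9.66,"jaw":-1},{"tx":0,"ty":0,"tz":0,"ax":0,"ay":0,"az":-9.66,"jaw":-1},{"tx":0,"ty":0,"tz":0,"ax":0,"ay":0,"az":-9.66,"jaw":-1},{"tx":0,"ty":0,"tz":0,"ax":0,"ay":0,"az":-9.66,"jaw":-1},{"tx":0,"ty":0,"tz":0,"ax":0,"ay":0,"az":-9.66,"jaw":-1},{"tx":0,"ty":0,"tz":0,"ax":0,"ay":0,"az":-9.66,"jaw":-1},{"tx":0,"ty":0,"tz":0,"ax":0,"ay":0,"az":0,"jaw":-1}]'
```

```text
time: 3.85
ee_pos: [0.4485, 0.1479, 0.232]
tcp_rot: [179.7, -1.8, 116.2]
wrist_force: [-0.2, 0.1, 0.1]
opening: 0.0001
grasp_force: 0.0
```

```bash
python3 -m handwheel '[{"tx":0.0,"ty":0,"tz":0,"ax":0.3,"ay":-1.8,"az":0,"jaw":-1},{"tx":0.023,"ty":0.004,"tz":0,"ax":0,"ay":0,"az":0,"jaw":-1},{"tx":0.023,"ty":0.004,"tz":0,"ax":0,"ay":0,"az":0,"jaw":-1},{"tx":0,"ty":0,"tz":0.041,"ax":0,"ay":0,"az":0,"jaw":-1},{"tx":0,"ty":0,"tz":0.041,"ax":0,"ay":0,"az":0,"jaw":-1},{"tx":0,"ty":0,"tz":0.041,"ax":0,"ay":0,"az":0,"jaw":-1},{"tx":0,"ty":0,"tz":0.025,"ax":0,"ay":0,"az":0,"jaw":-1},{"tx":0,"ty":0,"tz":0.015,"ax":0,"ay":0,"az":0,"jaw":-1},{"tx":0,"ty":0,"tz":0,"ax":0,"ay":0,"az":0,"jaw":-1},{"tx":0,"ty":0,"tz":0,"ax":0,"ay":0,"az":0,"jaw":-1}]'
python3 - <<'E'
from h import *
snap('scene','s2.png');a=cv2.imread('pics/s2.png')[90:250,220:380];cv2.imwrite('pics/s2c.png',cv2.resize(a,(600,600)))
E
```

```text
time: 5.1
ee_pos: [0.4358, 0.1931, 0.0701]
tcp_rot: [179.9, -0.0, 116.3]
wrist_force: [-1.0, 0.4, 1.1]
opening: 0.0
grasp_force: 0.0
```

View pics/s2c.png

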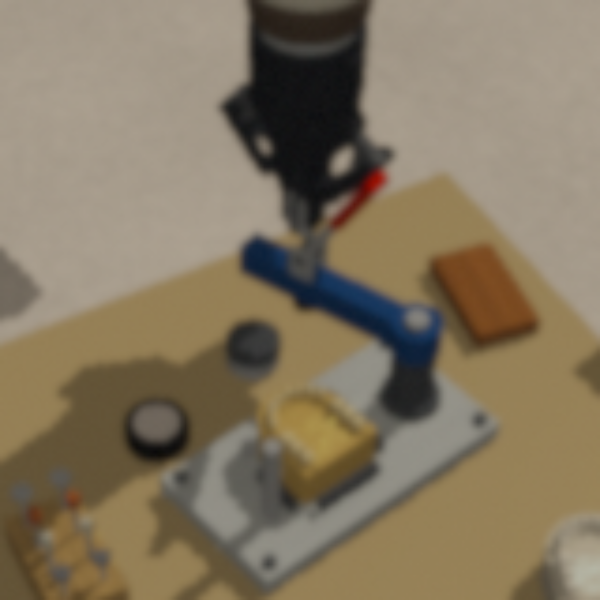

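```bash
python3 -m handwheel '[{"tx":0.045,"ty":0,"tz":0,"ax":0,"ay":0,"az":0,"jaw":-1},{"tx":0,"ty":0,"tz":0,"ax":0,"ay":0,"az":-10,"jaw":-1},{"tx":0,"ty":0,"tz":0,"ax":0,"ay":0,"az":-10,"jaw":-1},{"tx":0,"ty":0,"tz":0,"ax":0,"ay":0,"az":-10,"jaw":-1},{"tx":0,"ty":0,"tz":0,"ax":0,"ay":0,"az":-10,"jaw":-1},{"tx":0,"ty":0,"tz":0,"ax":0,"ay":0,"az":-10,"jaw":-1},{"tx":0,"ty":0,"tz":0,"ax":0,"ay":0,"az":-10,"jaw":-1},{"tx":0,"ty":0,"tz":0,"ax":0,"ay":0,"az":-10,"jaw":-1},{"tx":0,"ty":0,"tz":0,"ax":0,"ay":0,"az":-10,"jaw":-1},{"tx":0,"ty":0,"tz":0,"ax":0,"ay":0,"az":-10,"jaw":-1}]'
python3 -m handwheel '[{"tx":0,"ty":-0.02,"tz":0,"ax":0,"ay":0,"az":0,"jaw":-1},{"tx":0,"ty":-0.02,"tz":0,"ax":0,"ay":0,"az":0,"jaw":-1},{"tx":0,"ty":-0.01,"tz":0,"ax":0,"ay":0,"az":0,"jaw":-1},{"tx":0,"ty":-0.005,"tz":0,"ax":0,"ay":0,"az":0,"jaw":-1},{"tx":0,"ty":0,"tz":0,"ax":0,"ay":0,"az":0,"jaw":-1},{"tx":0,"ty":0,"tz":0,"ax":0,"ay":0,"az":0,"jaw":-1},{"tx":0,"ty":0,"tz":0,"ax":0,"ay":0,"az":0,"jaw":-1},{"tx":0,"ty":0,"tz":0,"ax":0,"ay":0,"az":0,"jaw":-1},{"tx":0,"ty":0,"tz":0,"ax":0,"ay":0,"az":0,"jaw":-1},{"tx":0,"ty":0,"tz":0,"ax":0,"ay":0,"az":0,"jaw":-1}]'
cat > rel.py <<'E'
from h import *
piv=np.array([.5661,.2032]);o=telemetry.get_obs();y=np.radians(o['tcp_rot'][2]);v=o['ee_pos'][:2]-piv
u=np.array([np.cos(y),np.sin(y)]);n=np.array([np.sin(y),-np.cos(y)])
print('t',o['time'],'along x',v@u,'y',v@n,'z',o['ee_pos'][2],'rot',o['tcp_rot'],'F',o['wrist_force'],'q6',o['q'][5])
E
python3 rel.py
```

```text
time: 6.4
ee_pos: [0.4158, 0.2334, 0.0701]
tcp_rot: [180.0, 0.1, -153.4]
wrist_force: [-0.3, 0.4, 0.1]
opening: -0.0001
grasp_force: 0.0
time: 7.65
ee_pos: [0.4396, 0.1839, 0.069]
tcp_rot: [180.0, -0.0, -153.7]
wrist_force: [-0.5, -0.6, -0.5]
opening: 0.0003
grasp_force: 0.0
t 7.65 along x 0.12190550507964072 y 0.03887194636493096 z 0.06897206865005308 rot [ 1.79967122e+02 -2.74745284e-02 -1.53653613e+02] F [-0.49812358 -0.59328072 -0.48123547] q6 -3.6603232166938224
```

```bash
python3 -m handwheel '[{"tx":0,"ty":-0.008,"tz":0,"ax":0,"ay":0,"az":0,"jaw":-1},{"tx":0,"ty":-0.006,"tz":0,"ax":0,"ay":0,"az":0,"jaw":-1},{"tx":0.0017,"ty":-0.0107,"tz":0,"ax":0,"ay":0,"az":-5,"jaw":-1},{"tx":0.0017,"ty":-0.0107,"tz":0,"ax":0,"ay":0,"az":-5,"jaw":-1},{"tx":0.0017,"ty":-0.0107,"tz":0,"ax":0,"ay":0,"az":-5,"jaw":-1},{"tx":0.0017,"ty":-0.0107,"tz":0,"ax":0,"ay":0,"az":-5,"jaw":-1},{"tx":0.0017,"ty":-0.0107,"tz":0,"ax":0,"ay":0,"az":-5,"jaw":-1},{"tx":0.0017,"ty":-0.0107,"tz":0,"ax":0,"ay":0,"az":-5,"jaw":-1},{"tx":0.0017,"ty":-0.0107,"tz":0,"ax":0,"ay":0,"az":-5,"jaw":-1},{"tx":0,"ty":0,"tz":0,"ax":0,"ay":0,"az":0,"jaw":-1}]'
python3 rel.py
python3 - <<'E'
from h import *
snap('top','t3.png');a=cv2.imread('pics/t3.png')[190:330,170:310];cv2.imwrite('pics/t3c.png',cv2.resize(a,(600,600)))
E
```

```text
time: 8.9
ee_pos: [0.4861, 0.1075, 0.0688]
tcp_rot: [180.0, -0.0, -118.8]
wrist_force: [-0.3, -0.3, 0.1]
opening: -0.0
grasp_force: 0.0
t 8.9 along x 0.12237417909325429 y 0.024128209104523558 z 0.06878057858369649 rot [ 1.79951729e+02 -1.67845090e-02 -1.18759988e+02] F [-0.28230839 -0.2977782   0.08171819] q6 -48.77664297225586
```

View pics/t3c.png

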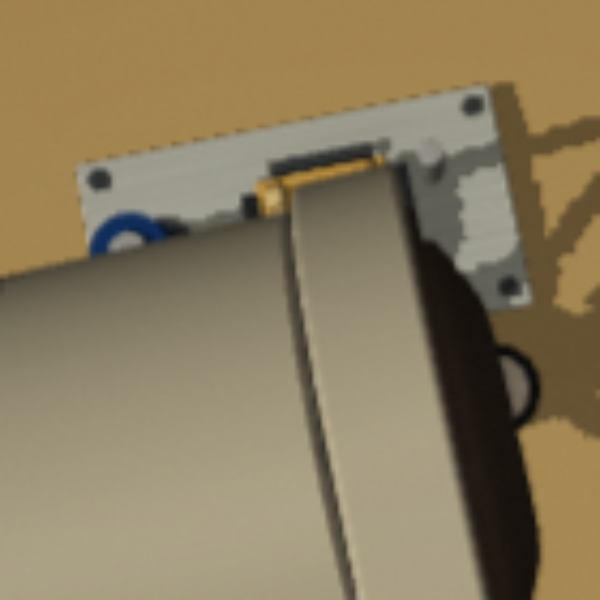

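The arm hides the strap in the top view, though the pose matches the planned arc. I'll carry on to just short of the stop.

```bash
python3 -m handwheel '[{"tx":0.0017,"ty":-0.0107,"tz":0,"ax":0,"ay":0,"az":-5,"jaw":-1},{"tx":0.0017,"ty":-0.0107,"tz":0,"ax":0,"ay":0,"az":-5,"jaw":-1},{"tx":0.0017,"ty":-0.0107,"tz":0,"ax":0,"ay":0,"az":-5,"jaw":-1},{"tx":0.0017,"ty":-0.0107,"tz":0,"ax":0,"ay":0,"az":-5,"jaw":-1},{"tx":0.0017,"ty":-0.0107,"tz":0,"ax":0,"ay":0,"az":-5,"jaw":-1},{"tx":0.0017,"ty":-0.0107,"tz":0,"ax":0,"ay":0,"az":-5,"jaw":-1},{"tx":0.0013,"ty":-0.0085,"tz":0,"ax":0,"ay":0,"az":-4,"jaw":-1},{"tx":0,"ty":0,"tz":0,"ax":0,"ay":0,"az":0,"jaw":-1},{"tx":0,"ty":0,"tz":0,"ax":0,"ay":0,"az":0,"jaw":-1},{"tx":0,"ty":0,"tz":0,"ax":0,"ay":0,"az":0,"jaw":-1}]'
python3 rel.py
python3 - <<'E'
from h import *
snap('scene','s4.png');a=cv2.imread('pics/s4.png')[90:250,220:380];cv2.imwrite('pics/s4c.png',cv2.resize(a,(600,600)))
E
```

```text
time: 10.2
ee_pos: [0.5522, 0.0799, 0.0689]
tcp_rot: [180.0, 0.0, -84.7]
wrist_force: [-0.0, -0.3, 0.8]
opening: 0.0002
grasp_force: 0.0
t 10.2 along x 0.12151724242257339 y 0.025188377001045755 z 0.06892740510821149 rot [ 1.79967719e+02  2.24664687e-02 -8.47214844e+01] F [-0.02378953 -0.30674056  0.84137876] q6 -87.05953816499465
```

View pics/s4c.png

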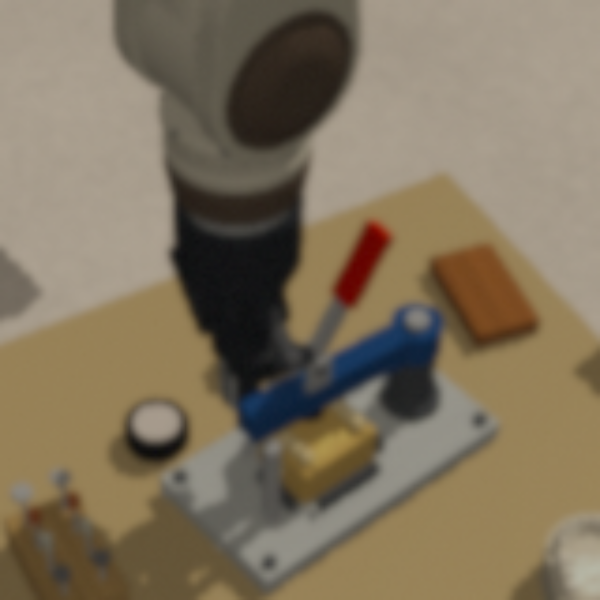

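The strap has swung to just short of the pin (nose at 260,420 in the crop), with the lever still up. Next is a slow push to the stop.

```bash
python3 -m handwheel '[{"tx":0.0007,"ty":-0.0039,"tz":0,"ax":0,"ay":0,"az":-1.8,"jaw":-1},{"tx":0.0007,"ty":-0.0039,"tz":0,"ax":0,"ay":0,"az":-1.8,"jaw":-1},{"tx":0.0007,"ty":-0.0039,"tz":0,"ax":0,"ay":0,"az":-1.8,"jaw":-1},{"tx":0,"ty":0,"tz":0,"ax":0,"ay":0,"az":0,"jaw":-1},{"tx":0,"ty":0,"tz":0,"ax":0,"ay":0,"az":0,"jaw":-1},{"tx":0,"ty":0,"tz":0,"ax":0,"ay":0,"az":0,"jaw":-1},{"tx":0,"ty":0,"tz":0,"ax":0,"ay":0,"az":0,"jaw":-1},{"tx":0,"ty":0,"tz":0,"ax":0,"ay":0,"az":0,"jaw":-1},{"tx":0,"ty":0,"tz":0,"ax":0,"ay":0,"az":0,"jaw":-1},{"tx":0,"ty":0,"tz":0,"ax":0,"ay":0,"az":0,"jaw":-1}]'
python3 rel.py
python3 -m handwheel '[{"tx":0,"ty":-0.001,"tz":0,"ax":0,"ay":0,"az":0,"jaw":-1},{"tx":0,"ty":-0.001,"tz":0,"ax":0,"ay":0,"az":0,"jaw":-1},{"tx":0,"ty":0,"tz":0,"ax":0,"ay":0,"az":0,"jaw":-1},{"tx":0,"ty":0,"tz":0,"ax":0,"ay":0,"az":0,"jaw":-1},{"tx":0,"ty":0,"tz":0,"ax":0,"ay":0,"az":0,"jaw":-1},{"tx":0,"ty":0,"tz":0,"ax":0,"ay":0,"az":0,"jaw":-1},{"tx":0,"ty":0,"tz":0,"ax":0,"ay":0,"az":0,"jaw":-1},{"tx":0,"ty":0,"tz":0,"ax":0,"ay":0,"az":0,"jaw":-1},{"tx":0,"ty":0,"tz":0,"ax":0,"ay":0,"az":0,"jaw":-1},{"tx":0,"ty":0,"tz":0,"ax":0,"ay":0,"az":0,"jaw":-1}]'
python3 rel.py
```

```text
time: 11.5
ee_pos: [0.5643, 0.0791, 0.0688]
tcp_rot: [180.0, 0.0, -79.3]
wrist_force: [0.2, 0.4, 0.2]
opening: -0.0002
grasp_force: 0.0
t 11.5 along x 0.12156569820668822 y 0.02485198818008289 z 0.0688387985728271 rot [ 1.79966218e+02  2.25137908e-02 -7.92574722e+01] F [0.23702132 0.43441996 0.17635484] q6 -92.77096722559486
time: 12.75
ee_pos: [0.5648, 0.0792, 0.0688]
tcp_rot: [179.8, 0.0, -79.3]
wrist_force: [-9.4, -1.8, 5.4]
opening: 0.0002
grasp_force: 4.9
t 12.75 along x 0.1215626345248451 y 0.024400927151519185 z 0.06879625277525504 rot [ 1.79785028e+02  2.49688953e-02 -7.92618183e+01] F [-9.43563516 -1.8262247   5.36061436] q6 -92.76091045465272
```

The 9 N reading with almost no further travel means the strap is at its stop. I'll retreat, rise and line up in front of the lever.

```bash
python3 -m handwheel '[{"tx":0,"ty":0.008,"tz":0,"ax":0,"ay":0,"az":0,"jaw":-1},{"tx":0,"ty":0.01,"tz":0,"ax":0,"ay":0,"az":0,"jaw":-1},{"tx":0,"ty":0,"tz":-0.0425,"ax":0,"ay":0,"az":0,"jaw":-1},{"tx":0,"ty":0,"tz":-0.0425,"ax":0,"ay":0,"az":0,"jaw":-1},{"tx":0,"ty":0,"tz":-0.0425,"ax":0,"ay":0,"az":0,"jaw":-1},{"tx":0,"ty":0,"tz":-0.0425,"ax":0,"ay":0,"az":0,"jaw":-1},{"tx":0,"ty":-0.0205,"tz":0,"ax":0,"ay":0,"az":0,"jaw":-1},{"tx":0,"ty":-0.02,"tz":0,"ax":0,"ay":0,"az":0,"jaw":-1},{"tx":-0.016,"ty":0,"tz":0,"ax":0,"ay":0,"az":0,"jaw":-1},{"tx":-0.016,"ty":0,"tz":0,"ax":0,"ay":0,"az":0,"jaw":-1}]'
python3 rel.py
python3 - <<'E'
from h import *
snap('scene','s5.png');a=cv2.imread('pics/s5.png')[90:250,220:380];cv2.imwrite('pics/s5c.png',cv2.resize(a,(600,600)))
E
```

```text
time: 14.0
ee_pos: [0.5818, 0.1159, 0.2388]
tcp_rot: [179.9, 0.0, -79.3]
wrist_force: [-0.2, -0.3, 0.0]
opening: -0.0
grasp_force: 0.0
t 14.0 along x 0.0887005234799619 y 0.0008161050903652638 z 0.23878653171052566 rot [ 1.79943271e+02  2.96932656e-02 -7.92644631e+01] F [-0.20927497 -0.3013527   0.04909212] q6 -89.48410974584836
```

View pics/s5c.png

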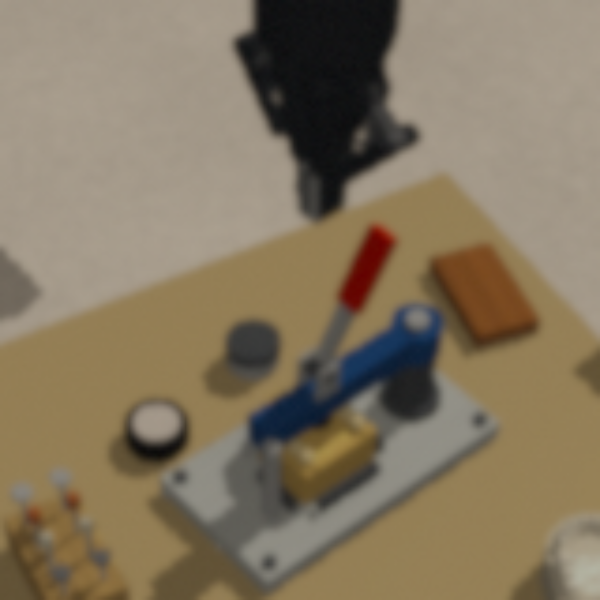

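Run:
```python
from h import *
c=load('s5.png');piv=np.array([.5661,.2032])
cr=lambda p:tuple(np.round((np.array(p)-[220,90])*3.75,0))
for a in(-79.3,-82.3,-85.3):
    t=np.radians(a);u=np.array([np.cos(t),np.sin(t)]);w=np.array([-u[1],u[0]])
    print(a,'nose corners',[cr(proj(c,[*(piv+.135*u+s*w),.09])) for s in(.01,-.01)])
    for e in(63,49):
        e=np.radians(e);print('  tip',cr(proj(c,[*(piv+(.085-.1*np.cos(e))*u),.106+.1*np.sin(e)])))
print('piv',cr(proj(c,[*piv,.093])))
```

```text
-79.3 nose corners [(np.float64(266.0), np.float64(432.0)), (np.float64(245.0), np.float64(413.0))]
  tip (np.float64(380.0), np.float64(229.0))
  tip (np.float64(404.0), np.float64(231.0))
-82.3 nose corners [(np.float64(258.0), np.float64(426.0)), (np.float64(239.0), np.float64(406.0))]
  tip (np.float64(378.0), np.float64(227.0))
  tip (np.float64(403.0), np.float64(230.0))
-85.3 nose corners [(np.float64(251.0), np.float64(419.0)), (np.float64(233.0), np.float64(399.0))]
  tip (np.float64(376.0), np.float64(225.0))
  tip (np.float64(402.0), np.float64(229.0))
piv (np.float64(418.0), np.float64(318.0))
```

The strap is at its stop and the lever is about 62° above level. I'll press the lever down along its arc.

```bash
python3 -m handwheel '[{"tx":0,"ty":0,"tz":0.031,"ax":0,"ay":0,"az":0,"jaw":-1},{"tx":0,"ty":0,"tz":0.031,"ax":0,"ay":0,"az":0,"jaw":-1},{"tx":-0.011,"ty":0,"tz":0,"ax":0,"ay":0,"az":0,"jaw":-1},{"tx":-0.011,"ty":0,"tz":0,"ax":0,"ay":0,"az":0,"jaw":-1},{"tx":-0.0074,"ty":0,"tz":0.004,"ax":0,"ay":0,"az":0,"jaw":-1},{"tx":-0.0074,"ty":0,"tz":0.0044,"ax":0,"ay":0,"az":0,"jaw":-1},{"tx":-0.0098,"ty":0,"tz":0.0087,"ax":0,"ay":0,"az":0,"jaw":-1},{"tx":-0.0083,"ty":0,"tz":0.0102,"ax":0,"ay":0,"az":0,"jaw":-1},{"tx":0,"ty":0,"tz":0,"ax":0,"ay":0,"az":0,"jaw":-1},{"tx":0,"ty":0,"tz":0,"ax":0,"ay":0,"az":0,"jaw":-1}]'
python3 rel.py
python3 -m handwheel '[{"tx":-0.0063,"ty":0,"tz":0.0114,"ax":0,"ay":0,"az":0,"jaw":-1},{"tx":-0.0042,"ty":0,"tz":0.0125,"ax":0,"ay":0,"az":0,"jaw":-1},{"tx":-0.001,"ty":0,"tz":0.006,"ax":0,"ay":0,"az":0,"jaw":-1},{"tx":-0.001,"ty":0,"tz":0.005,"ax":0,"ay":0,"az":0,"jaw":-1},{"tx":0,"ty":0,"tz":0.002,"ax":0,"ay":0,"az":0,"jaw":-1},{"tx":0,"ty":0,"tz":0,"ax":0,"ay":0,"az":0,"jaw":-1},{"tx":0,"ty":0,"tz":0,"ax":0,"ay":0,"az":0,"jaw":-1},{"tx":0,"ty":0,"tz":0,"ax":0,"ay":0,"az":0,"jaw":-1},{"tx":0,"ty":0,"tz":0,"ax":0,"ay":0,"az":0,"jaw":-1},{"tx":0,"ty":0,"tz":0,"ax":0,"ay":0,"az":0,"jaw":-1}]'
python3 rel.py
```

```text
time: 15.3
ee_pos: [0.5719, 0.1689, 0.1489]
tcp_rot: [179.9, 0.0, -79.3]
wrist_force: [-1.0, -1.0, 0.1]
opening: -0.0002
grasp_force: 0.0
t 15.3 along x 0.034788152662467854 y 0.0007328679953577016 z 0.1489308959749818 rot [ 1.79880143e+02  1.55892017e-02 -7.92547002e+01] F [-1.02146968 -0.97844882  0.05703569] q6 -84.3053592727908
time: 16.55
ee_pos: [0.5698, 0.1811, 0.1125]
tcp_rot: [179.9, 0.0, -79.3]
wrist_force: [0.8, 0.0, 0.8]
opening: 0.0002
grasp_force: 0.4
t 16.55 along x 0.022392908939972707 y 0.0004651227424305737 z 0.1124997626095694 rot [ 1.79941686e+02  8.98696075e-04 -7.92668126e+01] F [0.78607895 0.01052405 0.77129816] q6 -83.10436529115906
```

Zero force at z 0.1125 says it's near level. I'll press a little further until it meets a firm stop.

```bash
python3 -m handwheel '[{"tx":0,"ty":0,"tz":0.001,"ax":0,"ay":0,"az":0,"jaw":-1},{"tx":0,"ty":0,"tz":0.001,"ax":0,"ay":0,"az":0,"jaw":-1},{"tx":0,"ty":0,"tz":0.001,"ax":0,"ay":0,"az":0,"jaw":-1},{"tx":0,"ty":0,"tz":0.001,"ax":0,"ay":0,"az":0,"jaw":-1},{"tx":0,"ty":0,"tz":0,"ax":0,"ay":0,"az":0,"jaw":-1},{"tx":0,"ty":0,"tz":0,"ax":0,"ay":0,"az":0,"jaw":-1},{"tx":0,"ty":0,"tz":0,"ax":0,"ay":0,"az":0,"jaw":-1},{"tx":0,"ty":0,"tz":0,"ax":0,"ay":0,"az":0,"jaw":-1},{"tx":0,"ty":0,"tz":0,"ax":0,"ay":0,"az":0,"jaw":-1},{"tx":0,"ty":0,"tz":0,"ax":0,"ay":0,"az":0,"jaw":-1}]'
python3 rel.py
```

```text
time: 17.8
ee_pos: [0.57, 0.1813, 0.1107]
tcp_rot: [-179.9, 0.0, -79.3]
wrist_force: [-6.4, -2.5, 17.0]
opening: 0.0003
grasp_force: 8.2
t 17.8 along x 0.022284860968139628 y 0.0002827839024930709 z 0.11073591881754821 rot [-1.79934384e+02  2.04801409e-02 -7.92605221e+01] F [-6.35404514 -2.52760246 17.04621905] q6 -83.10465806423113
```

It stopped firmly at z = 0.111 with 17 N, so the lever is level. I'll lift clear and check.

```bash
python3 -m handwheel '[{"tx":0,"ty":0,"tz":-0.02,"ax":0,"ay":0,"az":0,"jaw":-1},{"tx":0,"ty":0,"tz":-0.04,"ax":0,"ay":0,"az":0,"jaw":-1},{"tx":0,"ty":0,"tz":-0.05,"ax":0,"ay":0,"az":0,"jaw":-1},{"tx":0,"ty":0,"tz":-0.05,"ax":0,"ay":0,"az":0,"jaw":-1},{"tx":0,"ty":0.05,"tz":0,"ax":0,"ay":0,"az":0,"jaw":-1},{"tx":0,"ty":0.05,"tz":0,"ax":0,"ay":0,"az":0,"jaw":-1},{"tx":0,"ty":0.05,"tz":0,"ax":0,"ay":0,"az":0,"jaw":-1},{"tx":0,"ty":0.05,"tz":0,"ax":0,"ay":0,"az":0,"jaw":-1},{"tx":0,"ty":0,"tz":0,"ax":0,"ay":0,"az":0,"jaw":-1},{"tx":0,"ty":0,"tz":0,"ax":0,"ay":0,"az":0,"jaw":-1}]'
python3 - <<'E'
from h import *
snap('scene','s6.png');a=cv2.imread('pics/s6.png')[90:250,220:380];a=cv2.resize(a,(480,480))
snap('top','t6.png');b=cv2.imread('pics/t6.png')[200:325,180:305]
cv2.imwrite('pics/s6c.png',np.hstack([a[:,:400],cv2.resize(b,(400,480))]))
E
```

```text
time: 19.05
ee_pos: [0.3739, 0.1442, 0.2688]
tcp_rot: [-180.0, 0.0, -79.2]
wrist_force: [0.4, 0.0, -0.2]
opening: 0.0
grasp_force: 0.0
```

View pics/s6c.png

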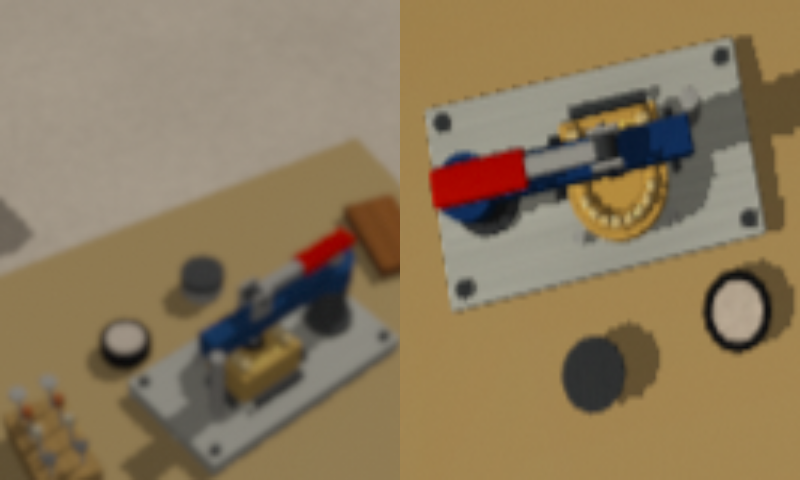

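Run:
```python
from h import *
c=load('t6.png');piv=np.array([.5661,.2032]);n=at(c,270.6-.4,234.6-.4,.09)[:2]-piv
print(np.linalg.norm(n),np.degrees(np.arctan2(n[1],n[0])))
t=np.radians(-79.33);p=piv+.135*np.array([np.cos(t),np.sin(t)]);print(proj(c,[*p,.09]))
```

```text
0.13374431451316193 -79.56500819445951
(np.float64(270.79667365547647), np.float64(233.786761755301))
```

The strap is at its stop (-79.6° measured, -79.3° expected), the lever is level, the cast is in its nest and the tins haven't moved. I'll hand it in.

```bash
python3 -c "
from workcell import workorder;print(workorder.job_done())"
```

```text
the job is handed in; nothing more can be done
None
```

The cast is clamped and the job handed in at about 19 s: the strap is at its stop, then the lever went fully down, the cast is still in its nest, nothing I checked around the fixture had moved, and the arm is clear.

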